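# Load the last spatula and snap the cassette's retaining bar shut

### The job

Lay the loose steel spatula in the empty slot of the instrument cassette, across both rails like its two neighbours. Then swing the upright retaining bar down over the three spatulas and press it near its free end until it snaps under the spring catch; push no further once it has snapped, and never lean hard on it (35 N would bend it). Leave the bar latched, all three spatulas in their slots and the other things on the worktop where they are.

Things in the scene. Friction and masses are not known exactly. Their poses are not given: they have to be found in the camera images.
- cassette: Open steel instrument cassette, fixed, 116 x 236 mm. Origin: centre of its underside; x along the slots (away from the robot at yaw 0), y from the bar's hinge (y = -90 mm) to the spring catch, z up. Base plate 4 mm, rim 10 mm high. Two grey rails, 8 mm thick, along y at x = -26 and +26 mm form three slots at y = -42, 0, +42 mm, 18 mm wide; slot floor at z = 16, teeth up to 25 mm. +42 is empty.
- slot (a point): Where the centre of the loose spatula's handle belongs in the empty slot: 22 mm above the worktop (handle underside on the rails at 16 mm, top at 28 mm); x along the slot, axes as the cassette's.
- spatula_mid (a point): Centre of the loose steel spatula's handle. The handle is a bar 84 mm long (its x axis), 12 mm wide (y) and 12 mm high (z), thin blades at both ends make it 123 mm long; 40 g. It starts lying on the worktop in front of the cassette. Either end may point either way.
- bar (a joint): Angle of the retaining bar, rad: 0 = latched flat across the slots, about 0.055 = lying loose on the catch nose (not latched), 1.57 = upright; starts at 1.65 to 1.9 (leaning outward from the slots). It stays near upright; below about 1.1 it falls slowly onto the catch. Pressing 0.055 to 0 passes a felt peak of 7 to 12 N at the pad; the buffer then gives 4 mm before a hard stop at -0.025.
- bar_hinge (a point): The bar's hinge axis, on the cassette at y = -90 mm, 38 mm above the worktop; axes as the cassette's, the hinge axis is x. The bar is a flat steel strip 16 mm wide, 6 mm thick and 193 mm long from this axis to its free end; latched, it points from the hinge to cassette +y.
- bar_pad (a point): Centre of the upper face of the pressing pad on the bar, a ribbed widening 26 mm wide and 34 mm long, 150 mm from the hinge. Moves with the bar; its z is normal to that face. Latched, it is 41.5 mm above the worktop.
- spatula_b: Spatula of the same kind lying in the middle slot; origin at the underside of its handle's centre.
- spatula_c: Spatula of the same kind lying in the slot next to the hinge; origin at the underside of its handle's centre.
- pouch: Flat sterile pouch with an instrument, 165 x 96 x 18 mm, lying left of the work; origin centre of underside. Bystander.
- stapler: Small black and grey stapler, 26 x 105 x 31 mm, left of the cassette; origin centre of underside. Bystander.
- round_tub: Round lidded tub, 89 mm across, 52 mm high, behind the cassette; origin centre of underside. Bystander.
- catch_nose (a point): Round nose of the spring catch, on the cassette at y = +105 mm, 39 to 47 mm high; behind it a thumb tab up to 57 mm high. Between the rails the cassette is open down to the base plate except for a rubber buffer, 10 mm across and 36 mm high, at x = 0, y = +88 mm. Above and left of the cassette hangs a fixed magnifier lamp, lowest 0.40 m over the worktop; its arm passes behind, 0.55 m up.

How it is judged:
On the way, in this order (a step that is already met when the one before it is completed fails the run):
1. the loose spatula lies in the empty slot while the bar is still open (horizontal distance between spatula_mid and slot below 0.018 m and y of spatula_mid in the frame of slot between -0.006 and 0.006 m and z of spatula_mid in the frame of slot between -0.004 and 0.004 m and value of joint bar above 0.8 rad), for 0.2 s.
2. the bar is snapped under the catch (value of joint bar below 0.03 rad), for 0.2 s.
At the end, for the whole second after the job is handed in: The bar is latched (below 0.03 rad), the loose spatula lies in its slot on both rails (handle centre within 18 mm along the slot, 6 mm across, 4 mm in height, 0.15 rad), and the two neighbours are within 15 mm of where they lay (value of joint bar below 0.03 rad and horizontal distance between spatula_mid and slot below 0.018 m and y of spatula_mid in the frame of slot between -0.006 and 0.006 m and z of spatula_mid in the frame of slot between -0.004 and 0.004 m and angle between the x axis of spatula_mid and the x axis of cassette, either way round below 0.15 rad and distance of each of spatula_b, spatula_c from where it was at the start of the episode below 0.015 m); the robot touches nothing.
It fails at once if the robot presses on the bar with more than 35 N (contact force between any of the fingers, the arm and bar above 35 N).
It fails at once if a bystander (pouch, stapler or tub) is moved by more than 30 mm (distance of any of pouch, stapler, round_tub from where it was at the start of the episode above 0.03 m).
It also fails if it takes over 64 s, if anything falls off the work surface, if the arm or the gripper's body presses on something with over 40 N, if the wrist force passes 120 N, or if a joint passes its speed limit or range.

### The arm

A 6-joint arm with a two-finger parallel gripper is mounted at the origin on a cart in front of the work surface, level with it; the furniture and walls round the work are solid. World frame = base frame: x ahead of the robot, y to its left, z up, the work surface at z = 0. Lengths are in m, angles in rad, forces in N, time in s.
With the tool pointing down it reaches from about 0.35 to 1 m from the base axis. Payload 7.1 kg.
Tool frame: the origin (TCP) lies between the finger pads; the fingertips stand 22 mm ahead of it and the grasp point (between the pads) lies 3 mm ahead of it; z points along the fingers, y is the line along which they close (so a half turn about z gives the same grasp; the last joint's range is limited). The gripper opens to 85 mm and grips with 20 to 120 N. Pads are 22 mm wide; open, the fingers measure 114 mm over their backs; the gripper's body (76 mm by 85 mm) begins 54 mm behind the grasp point. The pads swing forward as they close: fully open they stand 13 mm farther back than shut.
Start: joints at [1.323, 0.423, 1.63, -0, 1.089, -0.019], TCP at [0.142, 0.609, 0.253] pointing down, gripper open.
Joint ranges: [-3, 3], [-0.9, 2.11], [0.09, 2.58], [-1.31, 4.45], [0.11, 2.69], [-2.54, 2.54]. Speed limits (rad/s): [2.39, 2.39, 3.01, 3.14, 3.14, 3.14].

### API

Orientations are given as a rotation vector (axis times angle).
In Python, from rig import manip gives the robot as it stands. The module is installed in compiled form; this text tells all that it offers. Calls block until the motion is done:
- manip.move_to(position, orientation): joint-space move of the TCP to a pose.
- manip.servo_line(position, orientation=None, rate=0.15): straight line of the TCP; orientation=None keeps the orientation; rate is the mean speed in m/s.
- manip.set_joints(angles): joint-space move.
- manip.command_gripper(opening, f_grip=None): finger opening in m; f_grip is the grip in N (None keeps the last); returns when the fingers have stopped.
- manip.hold(seconds).
- manip.solve_ik(position, orientation): joint angles nearest the present ones, or None.
- manip.camera(name): name is "side" or "top" or "wrist"; returns a dict with "image" (400x640x3 uint8, red, green, blue), "fx", "fy", "cx", "cy" (pixels), "cam_to_world" (4x4, takes a point from camera to world coordinates); the wrist camera has in their place "mount" (4x4, takes a point from camera to tool coordinates, whose origin is the TCP and whose axes are the flange's). Camera axes: x right, y down, z forward; pixel columns grow to the right and rows downward; lengths in m; the calibration is good to about 2 mm. A picture is of the moment at which its call begins: read the wrist's pose just before it. There is no depth.
A pose or a line that the arm cannot do raises manip.IKError and nothing moves.
- manip.sign_off(): hands the job in; it is judged then, once.
Readings, each from a call of its own:
- manip.get_time(): time.
- manip.get_joint_positions(): joint angles.
- manip.get_joint_vel(): joint speeds.
- manip.get_tau(): joint torques, N m.
- manip.get_position(): TCP position.
- manip.get_ee_rot(): TCP orientation.
- manip.get_contact_force(): force on the tool from outside, world axes, zero at the start.
- manip.get_torque(): the same for the moment, N m.
- manip.get_width(): finger opening in m.
- manip.get_grip_force(): force on a finger pad.
Only numpy, scipy, OpenCV 4.12 (cv2) and the standard library are available. Lean on these libraries where they do the work, as an engineer would, in place of code of your own. Each camera call takes 0.05 s, during which the arm holds its last target. There are 200 camera calls.

## Working session

There is one attempt and no reset: what is moved stays moved. The work goes in short steps, each a Python script; the robot and the scene stay as the last script left them, time stands still between calls to the robot, and variables do not carry over. Pictures are saved under pics/ and viewed, at most 10 in all, crops included, and the job is handed in when it is done.

```bash
mkdir -p pics; python3 - <<'E'
from rig import manip
import cv2,pickle
d={}
for n in("top","side"):
    c=manip.camera(n); d[n]=c; cv2.imwrite(f"pics/{n}0.png",c["image"][:,:,::-1])
    print(n,c["fx"],c["fy"],c["cx"],c["cy"],c["cam_to_world"].round(3).tolist())
pickle.dump(d,open("cams.pkl","wb"))
print(manip.get_ee_rot(),manip.get_time())
E
```

```text
top 423.0833924659672 423.0833924659672 316.53783866075474 204.71508205774765 [[-0.096, -0.969, 0.229, 0.395], [-0.995, 0.093, -0.022, 0.118], [0.0, -0.23, -0.973, 1.042], [0.0, 0.0, 0.0, 1.0]]
side 379.1054729291233 379.1054729291233 320.7706976101798 206.58057451794295 [[0.87, -0.298, 0.392, 0.284], [-0.493, -0.489, 0.72, -0.501], [-0.023, -0.82, -0.572, 0.553], [0.0, 0.0, 0.0, 1.0]]
[-3.58561047e-01 -3.12088537e+00  2.05789021e-03] 0.1
```

View pics/top0.png

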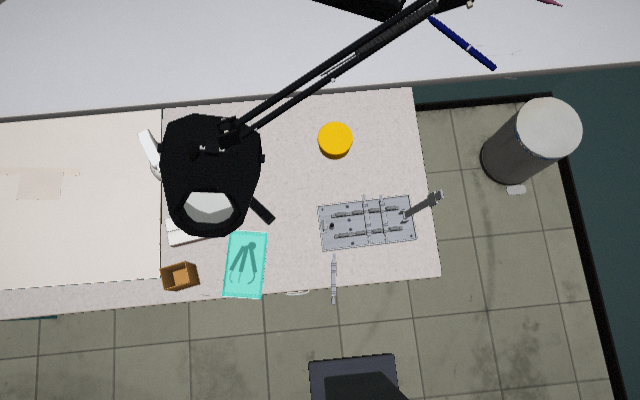

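View pics/side0.png

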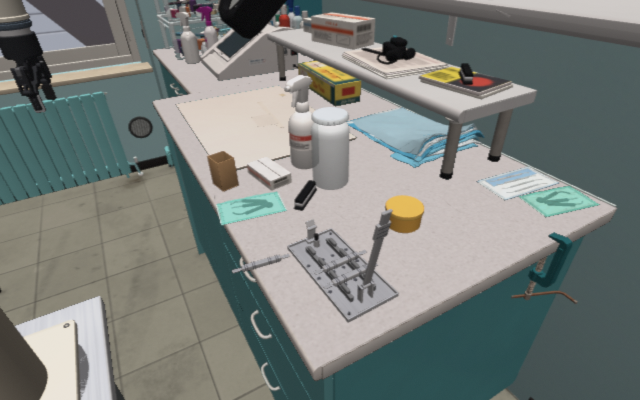

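The top view shows the cassette with its corners at about (318,207), (411,195), (416,240) and (323,251). The bar leans outward at right, from (404,218) to (440,193), and the spatula lies at (334,255–303), overhanging the front edge a little. The side view shows the same layout. The lamp sits at upper left and the tub behind the cassette.

```bash
cat >h.py <<'E'
import numpy as np,cv2,pickle
from scipy.spatial.transform import Rotation as R
def ray(c,uv,T=None):
    T=c["cam_to_world"] if T is None else T
    d=T[:3,:3]@np.array([(uv[0]-c["cx"])/c["fx"],(uv[1]-c["cy"])/c["fy"],1.]);return T[:3,3],d/np.linalg.norm(d)
def onz(c,uv,z,T=None):
    o,d=ray(c,uv,T);return o+d*(z-o[2])/d[2]
def down(yaw):
    "tool z down, closing axis y along world direction yaw+90deg"
    return (R.from_euler('z',yaw)*R.from_euler('x',np.pi)).as_rotvec()
def wrist(m,name):
    p,r=m.get_position(),m.get_ee_rot(); c=m.camera("wrist")
    B=np.eye(4);B[:3,:3]=R.from_rotvec(r).as_matrix();B[:3,3]=p
    c["cam_to_world"]=B@c["mount"]; cv2.imwrite(f"pics/{name}.png",c["image"][:,:,::-1]); pickle.dump(c,open(name+".pkl","wb"));return c
E
python3 - <<'E'
from h import *
from rig import manip
d=pickle.load(open("cams.pkl","rb"));c=d["top"]
for n,uv,z in[("c1",(318,207),.01),("c2",(411,195),.01),("c3",(416,240),.01),("c4",(323,251),.01),("s1",(334,255),.006),("s2",(334,303),.006),("stap",(262,208),.03),("tub",(335,140),.05)]:
    print(n,onz(c,uv,z).round(3))
for p,o in[([.48,0,.35],down(0)),([.48,0,.35],down(np.pi/2)),([.48,0,.35],down(-np.pi/2))]:
    q=manip.solve_ik(p,o);print(None if q is None else np.round(q,2))
print(manip.camera("wrist")["mount"].round(3).tolist())
im=c["image"][180:320,290:460,::-1];cv2.imwrite("pics/crop.png",cv2.resize(im,None,fx=4,fy=4,interpolation=cv2.INTER_CUBIC))
E
```

```text
c1 [0.632 0.092 0.01 ]
c2 [ 0.64  -0.145  0.01 ]
c3 [ 0.526 -0.14   0.01 ]
c4 [0.521 0.09  0.01 ]
s1 [0.509 0.064 0.006]
s2 [0.395 0.076 0.006]
stap [0.638 0.229 0.03 ]
tub [0.79  0.034 0.05 ]
[-0.02  0.1   1.84 -0.    1.21  1.55]
[-0.02  0.1   1.84 -0.    1.21 -0.02]
None
[[-0.0, -0.964, -0.267, 0.068], [1.0, -0.0, -0.0, 0.0], [0.0, -0.267, 0.964, -0.119], [0.0, 0.0, 0.0, 1.0]]
```

View pics/crop.png

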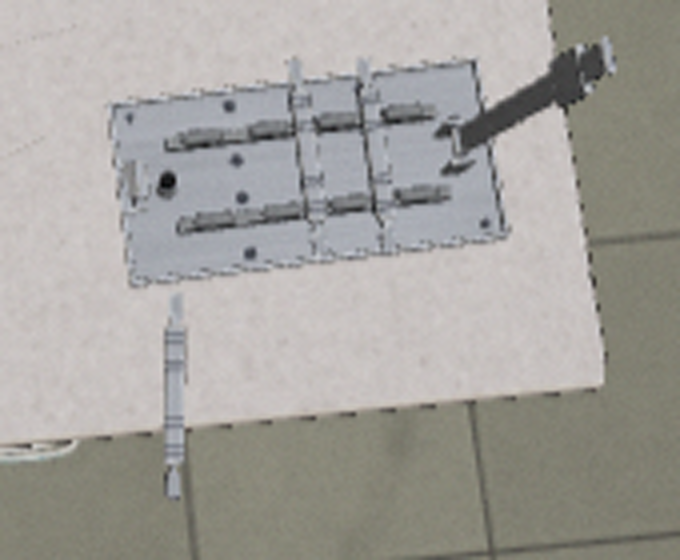

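```bash
python3 - <<'E'
from h import *
from rig import manip as m
r=.40;b=1.323
q=m.solve_ik([r*np.cos(b),r*np.sin(b),.27],m.get_ee_rot());print(np.round(q,2))
m.set_joints(q)
q2=m.solve_ik([r,0.02,.27],down(0));print(np.round(q2,2))
m.set_joints(q2)
m.move_to([.5,.02,.25],down(0))
c=wrist(m,"w1");print(c["fx"],c["cam_to_world"].round(3).tolist(),m.get_time())
E
```

```text
[ 1.29  0.06  2.08 -0.    1.01 -0.05]
[ 0.02  0.06  2.08 -0.    1.    1.59]
315.49426745927946 [[0.002, -0.963, -0.27, 0.567], [-1.0, -0.002, -0.0, 0.022], [-0.0, 0.27, -0.963, 0.369], [0.0, 0.0, 0.0, 1.0]] 3.325
```

View pics/w1.png

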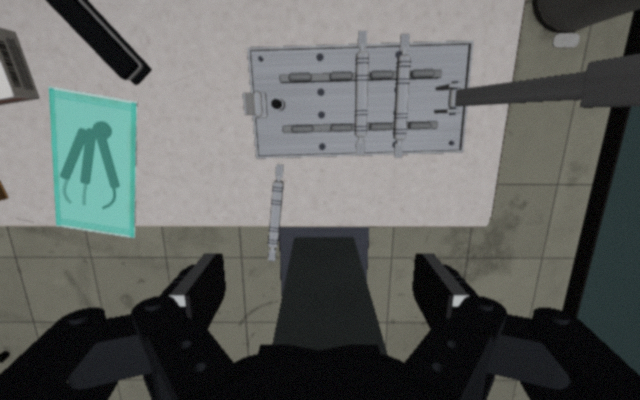

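The wrist view shows the cassette rim corners at (249,48), (471,42), (464,151) and (257,157). The neighbour spatulas are at columns ~361 and ~402. The loose spatula's handle runs from (281,178) to (273,248), and the hinge is at (455,97).

```bash
python3 - <<'E'
from h import *
c=pickle.load(open("w1.pkl","rb"))
f=lambda uv,z:onz(c,uv,z)[:2]
C=np.array([f(p,.01) for p in[(249,48),(471,42),(464,151),(257,157)]]);print(C.round(4).tolist())
loc=np.array([[.058,.118],[.058,-.118],[-.058,-.118],[-.058,.118]])
a=C-C.mean(0);yaw=np.arctan2((loc[:,0]*a[:,1]-loc[:,1]*a[:,0]).sum(),(loc*a).sum())
print("cas",C.mean(0),"yaw",yaw)
Rm=np.array([[np.cos(yaw),-np.sin(yaw)],[np.sin(yaw),np.cos(yaw)]])
L=lambda p:((np.array(p)-C.mean(0))@Rm).round(4)
for n,uv,z in[("b1",(362,32),.022),("b2",(361,153),.022),("c1",(405,35),.022),("c2",(398,155),.022),("buffer",(277,104),.036),("railL1",(283,78),.02),("railL2",(284,128),.02),("railR1",(441,73),.02),("nose",(265,104),.045)]: print(n,L(f(uv,z)))
h1,h2=f((281,178),.012),f((273,248),.012);print("sp",h1,h2,(h1+h2)/2,np.linalg.norm(h1-h2),np.arctan2(*(h1-h2)[::-1]), f((280,165),.006),f((271,260),.006))
print("slot",C.mean(0)+Rm@[0,.042])
# binary refine of spatula
g=cv2.cvtColor(c["image"],cv2.COLOR_RGB2GRAY)
for v in range(176,222,6):print(v,g[v,262:294].tolist())
E
```

```text
[[0.6347, 0.0938], [0.6407, -0.1356], [0.5292, -0.1424], [0.522, 0.0913]]
cas [ 0.58164237 -0.02321524] yaw 0.03101915562417527
b1 [ 0.0655 -0.0001]
b2 [-0.0536  0.0001]
c1 [ 0.0615 -0.0427]
c2 [-0.0569 -0.0404]
buffer [-0.0005  0.0867]
railL1 [0.0255 0.0808]
railL2 [-0.0247  0.0828]
railR1 [ 0.0255 -0.0818]
nose [-0.0005  0.0973]
sp [0.49828919 0.06458205] [0.41146877 0.0769953 ] [0.45487898 0.07078868] 0.08770332141585553 -0.14201365404124927 [0.51234948 0.06599734] [0.39255088 0.0810481 ]
slot [0.58033977 0.01876455]
176 [169, 166, 168, 168, 168, 167, 168, 166, 169, 165, 169, 169, 164, 151, 144, 144, 146, 149, 141, 142, 149, 159, 164, 169, 168, 167, 164, 166, 165, 165, 167, 170]
182 [166, 163, 164, 165, 165, 166, 166, 165, 167, 161, 153, 139, 128, 123, 120, 121, 122, 120, 116, 103, 100, 123, 149, 162, 166, 166, 171, 169, 165, 163, 168, 165]
188 [167, 167, 168, 169, 168, 168, 168, 170, 165, 153, 125, 116, 119, 123, 121, 118, 121, 117, 113, 104, 98, 122, 155, 165, 168, 170, 168, 168, 171, 168, 166, 165]
194 [164, 165, 164, 166, 164, 168, 168, 168, 167, 157, 147, 143, 144, 146, 146, 144, 142, 142, 139, 126, 129, 151, 165, 165, 165, 167, 169, 168, 170, 169, 171, 167]
200 [170, 168, 167, 167, 171, 168, 170, 167, 155, 127, 114, 115, 119, 117, 121, 118, 117, 118, 111, 110, 135, 159, 170, 169, 170, 168, 169, 169, 170, 167, 168, 170]
206 [166, 167, 165, 169, 168, 167, 166, 166, 155, 145, 140, 142, 144, 143, 139, 141, 136, 132, 122, 122, 148, 164, 165, 165, 168, 168, 170, 169, 169, 170, 171, 170]
212 [168, 169, 170, 167, 168, 171, 167, 156, 135, 135, 146, 146, 144, 146, 144, 145, 144, 135, 127, 147, 165, 173, 170, 172, 171, 169, 168, 172, 168, 165, 163, 164]
218 [171, 170, 166, 165, 167, 161, 163, 155, 144, 145, 144, 146, 145, 143, 142, 145, 135, 131, 140, 155, 164, 169, 172, 169, 172, 169, 167, 166, 166, 166, 165, 166]
```

```bash
python3 - <<'E'
from h import *
from rig import manip as m
y=-.13;p=[.4535,.072]
m.command_gripper(.045)
m.move_to(p+[.10],down(y)); m.servo_line(p+[.0245],down(y),rate=.1)
print(m.get_contact_force().round(1),m.get_position().round(4))
m.command_gripper(0.0,f_grip=40)
print("w",m.get_width(),m.get_grip_force(),m.get_contact_force().round(1),m.get_time())
m.servo_line(p+[.11],rate=.12)
print("w",m.get_width(),m.get_grip_force())
s=[.5803,.0188]
m.move_to(s+[.11],down(.031))
c=wrist(m,"w2");print(m.get_position().round(4),m.get_contact_force().round(2),m.get_time())
E
```

```text
[ 0.  -0.4 -0.3] [0.454 0.072 0.025]
w 0.01084934258622751 39.471999406814575 [-0.4 -1.2  5.5] 5.8083
w 0.010880510435881037 39.007569551467896
[0.5787 0.0188 0.1087] [-0.03  0.37 -0.05] 7.325
```

View pics/w2.png

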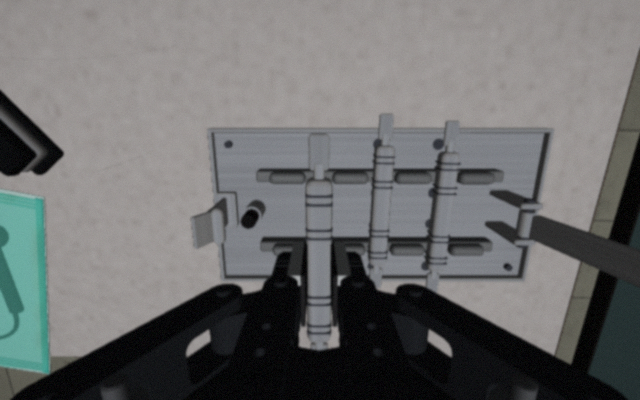

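The spatula is gripped square at its middle. Its handle ends are at about (320,180) and (319,337), and the empty slot lies directly below.

```bash
python3 - <<'E'
from h import *
from rig import manip as m
c=pickle.load(open("w2.pkl","rb"))
a,b=onz(c,(320,180),.096),onz(c,(319,337),.096);print(a.round(4),b.round(4),((a+b)/2).round(4),np.linalg.norm(a-b))
# slot re-measure, from cassette corners in this view
C=np.array([onz(c,p,.01)[:2] for p in[(208,128),(551,129),(525,278),(222,277)]]);print(C.mean(0),C.round(4).tolist())
s=[.5803,.0188]
m.servo_line(s+[.058],down(.031),rate=.12)
for z in(.05,.046,.043,.041):
    m.servo_line(s+[z],down(.031),rate=.03); f=m.get_contact_force();print(z,f.round(1),m.get_position().round(4))
    if f[2]>6:break
E
```

```text
[0.6204 0.0197 0.096 ] [0.5418 0.0178 0.096 ] [0.5811 0.0188 0.096 ] 0.07863107229902895
[ 0.58389538 -0.02232686] [[0.6364, 0.0952], [0.6426, -0.1353], [0.5314, -0.1408], [0.5252, 0.0916]]
0.05 [ 0.4 -0.9 -0.5] [0.5803 0.0188 0.05  ]
0.046 [-0.6 -0.8 -1.4] [0.5801 0.0188 0.0458]
0.043 [-0.6 -0.9 -0.8] [0.5801 0.0188 0.0428]
0.041 [-0.5 -0.2  2.6] [0.5806 0.0188 0.0412]
```

```bash
python3 - <<'E'
from h import *
from rig import manip as m
m.command_gripper(.030); print(m.get_width(),m.get_contact_force().round(1))
s=[.5803,.0188]
m.servo_line(s+[.10],down(.031),rate=.1); m.servo_line([.54,.0,.28],down(.031),rate=.25)
c=wrist(m,"w3"); sd=m.camera("side");cv2.imwrite("pics/s3.png",sd["image"][:,:,::-1]); pickle.dump(sd,open("s3.pkl","wb"))
im=np.vstack([c["image"][:300,:640],cv2.resize(sd["image"][180:330,260:450],(380,300))[:, :].copy().__class__((0,)) if 0 else np.pad(cv2.resize(sd["image"][190:330,270:450],(385,300)),((0,0),(0,255),(0,0)))])
cv2.imwrite("pics/both3.png",im[:,:,::-1]);print(m.get_time())
E
```

```text
0.029803320883805214 [-0.  -0.8 -0.7]
11.1667
```

View pics/both3.png

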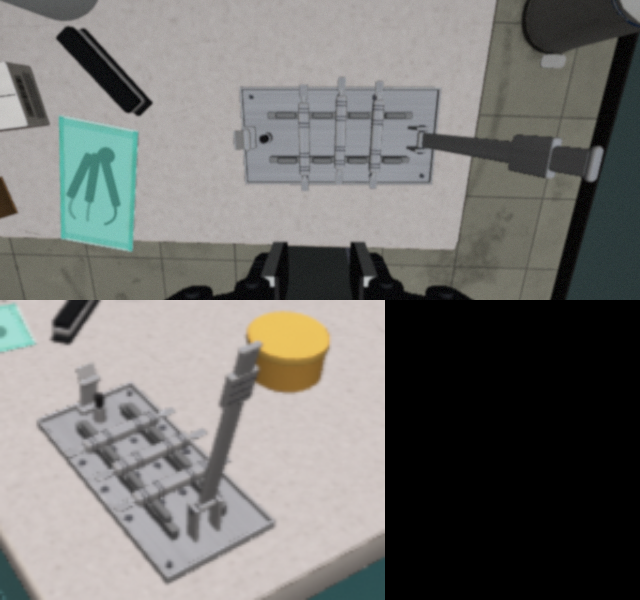

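The three spatulas sit evenly in their slots (columns 304, 341, 377; row ~135). The bar is still upright, with its tip at about (595,163). Next is swinging the bar.

```bash
python3 - <<'E'
from h import *
from rig import manip as m
c=pickle.load(open("w3.pkl","rb"))
tip=onz(c,(590,162),.228);print("tip",tip.round(3))
m.command_gripper(0.0,f_grip=40)
o=down(.031)
m.servo_line([.54,-.02,.31],o,rate=.25)
y0=min(-.25,tip[1]-.06)
m.move_to([.585,y0,.31],o)
m.servo_line([.585,y0,.20],o,rate=.2)
print(m.get_contact_force().round(1),y0,m.get_time())
y=y0
while y<-.04:
    y+=.012; m.servo_line([.585,y,.20],o,rate=.06); f=m.get_contact_force();print(round(y,3),f.round(1))
    if abs(f[1])>15:break
print(m.get_time())
E
```

```text
tip [ 0.587 -0.144  0.228]
[0.8 0.5 0.1] -0.25 13.4917
-0.238 [-0.  -0.2 -0.1]
-0.226 [ 0.2 -0.1  0. ]
-0.214 [-0.2  0.   0.1]
-0.202 [-0.1  0.1  0.3]
-0.19 [0.5 0.  0.7]
-0.178 [-0.2 -0.   0.3]
-0.166 [-0.1 -0.3 -0.6]
-0.154 [0.4 1.1 0.2]
-0.142 [-0.6  0.8 -0.3]
-0.13 [ 0.4  0.5 -0.7]
-0.118 [ 0.5 -0.3 -0. ]
-0.106 [ 0.2 -0.3 -0.1]
-0.094 [ 0.4  0.8 -0.6]
-0.082 [-0.1 -0.  -0.1]
-0.07 [ 0.8 -0.1  0.7]
-0.058 [ 0.3  0.2 -0. ]
-0.046 [ 1.2 -0.2  0.1]
-0.034 [ 0.8 -0.5 -0.9]
19.7917
```

```bash
python3 - <<'E'
from h import *
from rig import manip as m
o=down(.031)
m.servo_line([.585,-.01,.19],o,rate=.08);print(m.get_contact_force().round(1))
m.servo_line([.55,-.06,.26],o,rate=.2); m.hold(2)
c=wrist(m,"w4"); sd=m.camera("side")
im=np.vstack([c["image"][:300],np.pad(cv2.resize(sd["image"][190:330,270:450],(385,300)),((0,0),(0,255),(0,0)))])
cv2.imwrite("pics/both4.png",im[:,:,::-1]);print(m.get_time())
E
```

```text
[ 0.3 -0.8 -0.8]
22.9833
```

View pics/both4.png

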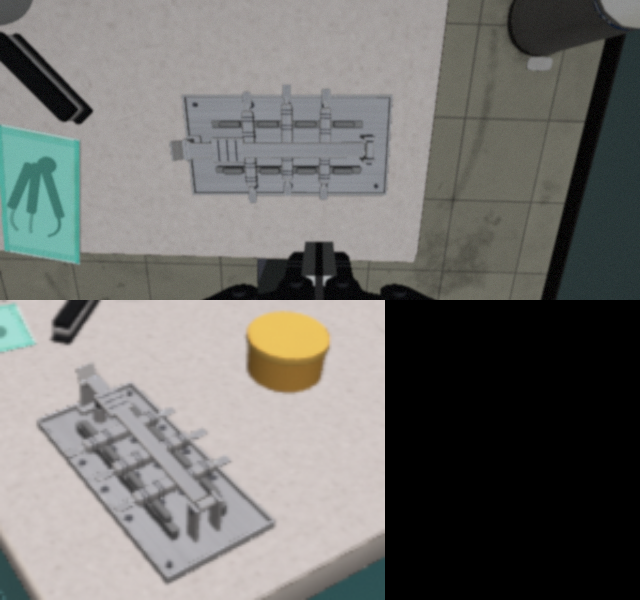

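The bar now lies over the three spatulas, from the hinge at (366,150) to the catch at (190,150), with the pad ribs at ~(229,150). Next is pressing the pad in small steps.

```bash
python3 - <<'E'
from h import *
from rig import manip as m
c=pickle.load(open("w4.pkl","rb"))
print("pad",onz(c,(229,150),.05).round(4))
o=down(.031);p=[.581,.037]
m.move_to(p+[.10],o); m.servo_line(p+[.076],o,rate=.08)
z=.076;pk=0
while z>.0612:
    z-=.0008; m.servo_line(p+[z],rate=.02); f=m.get_contact_force()[2]; a=m.get_position()[2]
    print(round(z,4),round(a,4),round(f,1)); 
    if f>22 or (pk>6 and f<pk-3.5):break
    pk=max(pk,f)
c=wrist(m,"w5"); sd=m.camera("side");cv2.imwrite("pics/s5.png",cv2.resize(sd["image"][220:310,280:400],(720,540),interpolation=cv2.INTER_CUBIC)[:,:,::-1])
print(m.get_time())
E
```

```text
pad [0.5805 0.0343 0.05  ]
0.0752 0.0754 0.6
0.0744 0.0745 0.4
0.0736 0.0736 0.8
0.0728 0.0728 0.4
0.072 0.0719 -0.3
0.0712 0.0715 4.6
0.0704 0.071 7.6
0.0696 0.0703 8.6
0.0688 0.0694 7.8
0.068 0.0684 5.5
0.0672 0.0674 3.5
27.0667
```

View pics/s5.png

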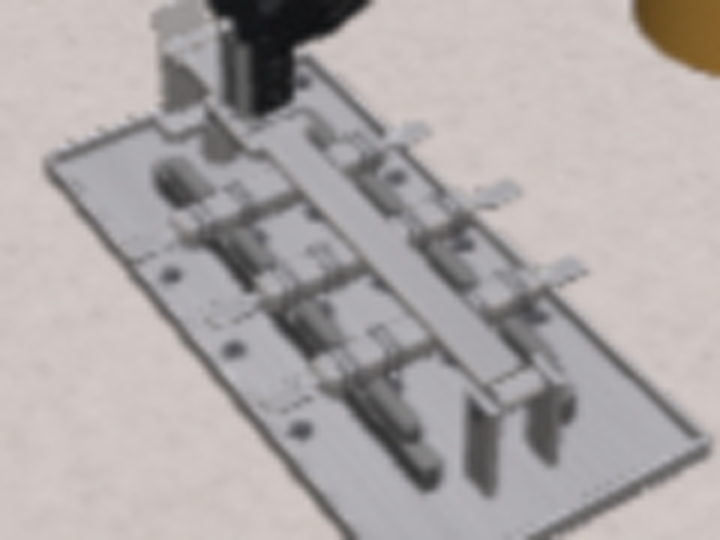

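The fingers are on the pad and the felt peak (8.6 N) has passed. At z = 0.0674 the bar is about halfway down, so I keep going until the buffer is felt.

```bash
python3 - <<'E'
from h import *
from rig import manip as m
p=[.581,.037];z=.0672;lo=9
while z>.0622:
    z-=.0006; m.servo_line(p+[z],rate=.02); f=m.get_contact_force()[2]; a=m.get_position()[2]
    print(round(z,4),round(a,4),round(f,1)); lo=min(lo,f)
    if f>lo+5 :break
m.hold(.3);print(m.get_contact_force()[2],m.get_time())
E
```

```text
0.0666 0.0664 2.1
0.066 0.0657 0.5
0.0654 0.0653 -1.1
0.0648 0.0648 0.6
0.0642 0.0642 -0.8
0.0636 0.0637 0.6
0.063 0.0632 3.8
0.0624 0.0626 5.5
5.9486726869694655 29.3667
```

```bash
python3 - <<'E'
from h import *
from rig import manip as m
o=down(.031)
m.servo_line([.581,.037,.12],o,rate=.1); m.servo_line([.54,-.0,.25],o,rate=.2); m.hold(.5)
c=wrist(m,"w6"); sd=m.camera("side")
im=np.vstack([c["image"][:250],np.pad(cv2.resize(sd["image"][220:310,280:400],(460,345),interpolation=cv2.INTER_CUBIC),((0,0),(0,180),(0,0)))])
cv2.imwrite("pics/both6.png",im[:,:,::-1]);print(m.get_time(),m.get_contact_force().round(1))
E
```

```text
31.55 [-0.9  0.2  0.5]
```

View pics/both6.png

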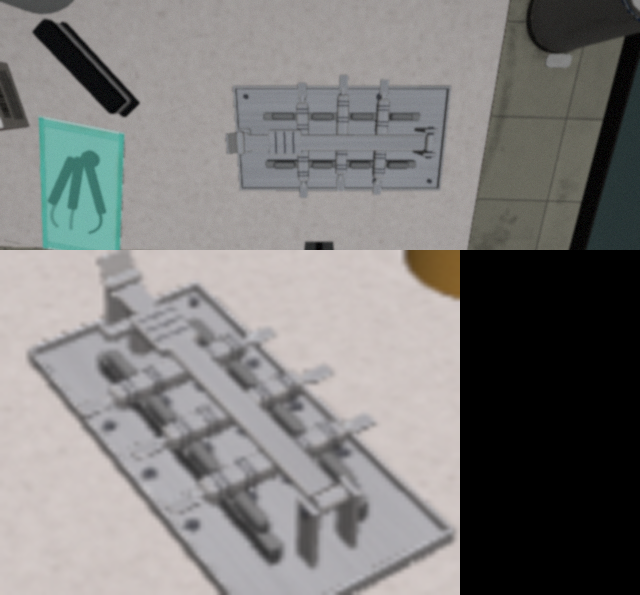

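The bar lies low under the catch at (245,143), and all three spatulas are in their slots at columns 303, 342 and 381. The force trace (peak, drop to zero, then the buffer) confirms the snap.

```bash
python3 -c "
from rig import manip as m
print(m.sign_off())"
```

```text
the job is handed in; nothing more can be done
None
```

I handed the job in at about 32 s: the loose spatula is in its slot and the bar is snapped under the catch. The highest pressing force I read was about 9 N. In the last pictures, all three spatulas were in their slots and the pouch, stapler and tub looked undisturbed; no verdict came back.

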